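# Open the rinse tub and turn the cup housing over onto the drying peg

### The job

Tip the rinse tub's blue lid up at its yellow handle edge, with the opposite edge still resting on the tub's rim so that it leans steeply, then lift it off and set it down flat, handle up, in the middle of the black rubber pad. Take the aluminium cup out of the tub, lay it in the steel V-block along the groove and let go, then take it again another way, turn it mouth down and lower it over the green drying peg until its rim sits on the white collar before you let go. Leave everything else on the bench where it is.

Things in the scene. Friction and masses are not known exactly. Their poses are not given: they have to be found in the camera images.
- tub: fixed open steel tub, outside 200 (its x) x 170 (its y) x 80 mm high, walls and floor 5 mm; origin: centre of its underside, z up. Inside, a white cradle along its x holds the cup lying with its axis at z = 42 mm
- lid: loose blue lid 208 x 178 x 5 mm, 0.17 kg; a 180 x 150 x 6 mm plug under it sits in the tub with 5 mm play; origin: centre of the plate's underside, on the rim at the start (80 mm up; 6 mm above the pad when laid flat); z up, axes as the tub's at the start. Upright yellow handle plate near its +x edge: 12 mm thick (x), 70 wide (y), centred at x = +75 mm, 5 to 42 mm above the origin
- lid_handle (a point): middle of the yellow handle plate, lid frame (75, 0, 27) mm; pinch it from above across its 12 mm thickness (along the lid's x)
- lid_back (a point): middle of the lid's lower edge on the side away from the handle, lid frame (-104, 0, 0) mm; the lid tips about this edge, which lies on the rim
- cup: loose hollow aluminium cup-shaped housing, a tube 56 mm outside diameter, 48 mm inside, 100 mm long, about 0.21 kg, mouth at one end, closed at the other (6 mm thick, orange band); origin: middle of its axis; x along the axis from the mouth (-50 mm) to the closed end (+50 mm). It starts lying in the tub under the lid, along the tub's x, mouth towards the tub's -x
- vblock: fixed tall dark steel V-block, 80 mm long (x, along the groove), 81 mm high, 49 mm wide (narrower than the cup, so fingers pass on both sides); origin: centre of its underside, z up
- vblock_seat (a point): where the middle of the cup's axis comes to lie when it rests in the groove: 100 mm above the bench; the cup may point either way along the groove's x; the groove's top edges are 19 mm below this point
- stand: fixed drying stand: white base disc 90 mm diameter, 32 mm column, white collar 76 mm diameter with its top at z = 58 mm, on it an upright green peg 26 mm diameter and 60 mm long (tip at z = 118 mm); origin: centre of the underside
- stand_seat (a point): centre of the collar's top face, at the foot of the green peg, 58 mm above the bench; with the cup fully down its origin is 50 mm above this point
- pad: fixed black rubber pad 250 (x) x 215 (y) x 3 mm on the bench; origin: centre of its underside
- pad_top (a point): centre of the pad's top face, 3 mm above the bench
- gauge_block: loose steel gauge block 75 x 35 x 15 mm (bystander); origin: centre of its underside
- ring_gauge: loose dark steel ring gauge, 68 mm outer diameter, 22 mm high (bystander); origin: centre of its underside
- bottle: loose white bottle with a red cap, 60 mm diameter, 140 mm tall (bystander); origin: centre of its underside
- loupe: loose black eyepiece loupe, 44 mm diameter, 40 mm tall (bystander); origin: centre of its underside
- brush: loose hand brush lying flat, about 200 mm long (bystander); x along it, bristles at +x
- case: loose wooden instrument case 60 x 130 x 30 mm (bystander); origin: centre of its underside
Not all that is in view belongs to the job. Leave any red or turquoise look-alike of the vblock alone. What is shaped like the stand but pink or purple is not meant.

How it is judged:
On the way, in this order (a step that is already met when the one before it is completed fails the run):
1. the lid is tipped up at its handle edge (over about 14 degrees) while its opposite edge is still on the tub's rim (within 12 mm) (angle between lid's own z axis and vertical above 0.25 rad and z of lid_handle in the frame of tub above 0.14 m and z of lid_back in the frame of tub between 0.068 and 0.092 m and x of lid_back in the frame of tub below -0.085 m), for 0.1 s.
2. the lid, still held, is set down flat on the pad, its middle within 50 mm of the pad's middle (horizontal distance between lid and pad_top below 0.05 m and angle between lid's own z axis and vertical below 0.08 rad and z of lid in the frame of pad_top below 0.014 m and contact force between the fingers and lid above 0.3 N), for 0.05 s.
3. the cup lies at rest in the V-block along the groove (middle within 25 mm), let go (distance between cup and vblock_seat below 0.025 m and z of cup in the frame of vblock_seat below 0.006 m and angle between the x axis of cup and the x axis of vblock, either way round below 0.15 rad and contact force between the fingers and cup below 0.05 N and linear speed of cup below 0.03 m/s), for 0.2 s.
4. the cup, mouth down and still held, is lowered over the peg until its rim is on the collar (within 6 mm) (horizontal distance between cup and stand_seat below 0.015 m and angle between cup's own x axis and vertical below 0.1 rad and z of cup in the frame of stand_seat below 0.056 m and contact force between the fingers and cup above 0.3 N), for 0.05 s.
At the end, for the whole second after the job is handed in: The cup stands at rest, mouth down over the green peg, its axis within 15 mm of the peg's and within 0.10 rad of upright, its rim on the collar (within 6 mm); the lid lies at rest flat and handle up on the rubber pad (within 0.08 rad), its middle within 50 mm of the pad's middle (horizontal distance between lid and pad_top below 0.05 m and angle between lid's own z axis and vertical below 0.08 rad and z of lid in the frame of pad_top below 0.014 m and horizontal distance between cup and stand_seat below 0.015 m and angle between cup's own x axis and vertical below 0.1 rad and z of cup in the frame of stand_seat below 0.056 m and linear speed of each of cup, lid below 0.02 m/s); the robot touches nothing.
It fails at once if a bystander (gauge block, ring gauge, bottle, loupe, brush or case) is moved more than 20 mm (distance of any of gauge_block, ring_gauge, bottle, loupe, brush, case from where it was at the start of the episode above 0.02 m).
It also fails if it takes over 72 s, if anything falls off the work surface, if the arm or the gripper's body presses on something with over 40 N, if the wrist force passes 120 N, or if a joint passes its speed limit or range.

### The arm

A 6-joint arm with a two-finger parallel gripper is mounted at the origin on the work surface. World frame = base frame: x ahead of the robot, y to its left, z up, the work surface at z = 0. Lengths are in m, angles in rad, forces in N, time in s.
With the tool pointing down it reaches from about 0.275 to 0.85 m from the base axis. Payload 19 kg.
Tool frame: the origin (TCP) lies at the very end of the fingers, on their centre line; the grasp point (between the pads) lies 19 mm behind it; y points along the fingers, x is the direction in which the jaws open and shut, and the axes are right-handed (so a half turn about y gives the same grasp; the last joint's range is limited). The gripper opens to 85 mm and grips with 20 to 120 N. Pads are 22 mm wide; open, the fingers measure 114 mm over their backs; the gripper's body (76 mm by 85 mm) begins 54 mm behind the grasp point. The pads swing forward as they close: fully open they stand 13 mm farther back than shut.
Start: joints at [1.084, 0.15, 1.437, -0, 1.554, -0.134], TCP at [0.199, 0.54, 0.231] pointing down, gripper open.
Joint ranges: [-2.8, 2.8], [-0.68, 2.1], [0.12, 2.68], [-1.39, 4.53], [0.16, 2.79], [-2.81, 2.81]. Speed limits (rad/s): [1.89, 1.89, 2.22, 3.01, 3.01, 3.01].

### API

Orientations are given as a unit quaternion [x, y, z, w].
In Python, from bench import bot, optics, nets gives the robot as it stands. The module is installed in compiled form; this text tells all that it offers.
- The arm moves only by the shell command python3 -m pendant 'ROWS'. ROWS is JSON, a list of rows, each a list of 7 numbers: the shift along the tool's x, y, z in cm, then the turn, a rotation vector about the tool's x, y, z in rad, then the closure, from -1 (fully open) to 1 (shut), so that 0 is half open. A call has 1 to 12 rows; each row is the pose to reach, as a shift and turn from the pose commanded when the call began, along the tool's axes at that moment; what a row does not reach only later rows make up. A row lasts 1/10 s, in which the tool goes at most 50 mm and 8.59 degrees, less where a joint would pass 70% of its speed; a pose out of reach is approached as far as the arm can. A call with a gripper value outside its range is refused whole. The fingers move at their own pace and stop on an object; the grip force is fixed at half the most. Time passes only in rows, so rows that repeat a pose let the fingers close. It gives the time, the measured TCP pose, the force and the opening at its end, in the units of the state.
- bot.sense(): the state, without advancing time (a new reading comes with each control period).
- optics.camera(name): name is "side" or "top" or "wrist"; returns a dict with "frame" (400x640x3 uint8, red, green, blue), "z_map" (400x640 float32, m along the optical axis (not along the pixel's ray), 0 where there is no reading), "fx", "fy", "cx", "cy" (pixels), "R" (3x3) and "t" (3): a world point X has camera coordinates R X + t. Camera axes: x right, y down, z forward; pixel columns grow to the right and rows downward; lengths in m; the calibration is good to about 2 mm. A picture is of the moment at which its call begins.
- bot.close_job(): hands the job in, once; it reports no verdict.
Trained networks look in the newest picture that a camera, given by its name, has taken for a name from the list of things; names that differ only in an ending like _2 or _b are one class to them, and where a whole thing is asked for, a point or a joint stands for the part that bears it (a point fixed in the world has none). Each returns a list of dicts, best first, with "p" (0 to 1); they miss things now and then, are a little off and sometimes report something else, mostly with a low value. They report only what shows in the picture. A call takes as long as a camera call. They do not tell look-alikes from the thing itself.
- nets.find_in(target, camera): "uv" ([column, row] in pixels, amid what is visible of it).
- nets.cut_out(target, camera): "mask" (400x640 bool, what is visible of it) and "uv" ([column, row] in pixels, amid what is visible of it).
The state is a dict: "time": time; "qpos": joint angles; "joint_velocities": joint speeds; "joint_efforts": joint torques, N m; "tool_pos": TCP position; "ee_rot": TCP orientation; "wrist_force": force on the tool from outside, world axes, zero at the start; "wrist_torque": the same for the moment, N m; "opening": opening from 0.0 (shut) to 1.0 (fully open).
Only numpy, scipy, OpenCV 4.12 (cv2) and the standard library are available. Lean on these libraries where they do the work, as an engineer would, in place of code of your own. Each camera call takes 0.05 s, during which the arm holds its last target.

## Working session

There is one attempt and no reset: what is moved stays moved. The work goes in short steps, Python scripts to look and compute and a shell command to move; the robot and the scene stay as the last step left them, time stands still between calls to the robot, and variables do not carry over. Pictures are saved under pics/ and viewed, and the job is handed in when it is done.

```bash
ls -la; mkdir -p pics; cat > h.py <<'E'
import numpy as np, cv2
from bench import bot, optics, nets
from scipy.spatial.transform import Rotation as Rn
def cam(n):
    return optics.camera(n)
def save(c,name): cv2.imwrite('pics/'+name+'.png', c['frame'][:,:,::-1])
def pts(c):
    z=c['z_map']; v,u=np.mgrid[0:400,0:640]
    X=np.stack([(u-c['cx'])/c['fx']*z,(v-c['cy'])/c['fy']*z,z],-1)
    W=(X-np.array(c['t']))@np.array(c['R'])
    W[z==0]=np.nan
    return W
def proj(c,X):
    p=np.array(c['R'])@np.array(X)+np.array(c['t']); return p[0]/p[2]*c['fx']+c['cx'],p[1]/p[2]*c['fy']+c['cy']
E
python3 - <<'E'
from h import *
print(bot.sense())
for n in ['top','side','wrist']:
    c=cam(n); save(c,n+'0'); np.savez('/tmp/'+n+'0.npz',**c); print(n,c['fx'],c['cx'],c['cy'],c['R'],c['t'])
E
```

```text
total 12
drwxr-xr-x  3 agent agent 4096 Dec  6 04:22 .
drwxr-xr-x 23 root  root  4096 Dec  6 04:22 ..
drwxr-xr-x  2 agent agent 4096 Dec  6 04:22 pics
{'time': 0.0, 'qpos': array([ 1.08400238e+00,  1.50966746e-01,  1.43804411e+00,  5.07689017e-06,
        1.55380502e+00, -1.34019846e-01]), 'joint_velocities': array([ 4.78756079e-04,  8.34539854e-04, -6.90009749e-05, -2.98238317e-04,
        2.15494424e-03, -4.41394863e-05]), 'joint_efforts': array([-2.94110658e-03, -7.13037515e+01, -5.70852113e+01, -3.74325864e-04,
        9.15073673e-03, -2.02803534e-05]), 'tool_pos': array([0.19857081, 0.53935181, 0.23067992]), 'ee_rot': array([ 0.58017506,  0.40411961, -0.40489045, -0.57978269]), 'wrist_force': array([ 0.16826625,  0.42871687, -0.46021967]), 'wrist_torque': array([-0.04667154,  0.03313394, -0.01723316]), 'opening': 0.9996007993380448}
top 447.6302461747813 329.83069179102995 194.04449187758806 [[ 0.00109855 -0.99987196 -0.01596399]
 [-0.98960714  0.00120852 -0.14379239]
 [ 0.14379328  0.01595604 -0.9894791 ]] [-0.00460432  0.50888749  1.33644573]
side 411.0215039877583 315.6188672484709 203.6195023810383 [[ 0.7922426  -0.61012522 -0.00994402]
 [-0.46543676 -0.59366676 -0.65645137]
 [ 0.3946141   0.52469705 -0.7543028 ]] [-0.42154383  0.31360332  0.98118794]
wrist 283.5305241647129 322.2870681187415 198.08551791127613 [[ 0.34589927  0.93826934 -0.00208282]
 [ 0.90000768 -0.33116475  0.28340092]
 [ 0.26521664 -0.09990272 -0.95899926]] [-0.57405744 -0.03752679  0.38036395]
```

View pics/top0.png

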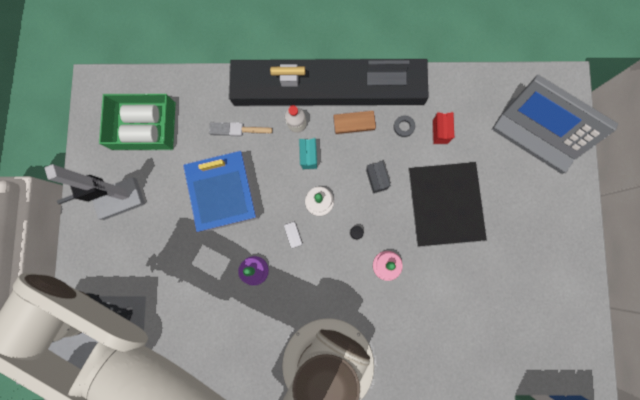

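View pics/side0.png

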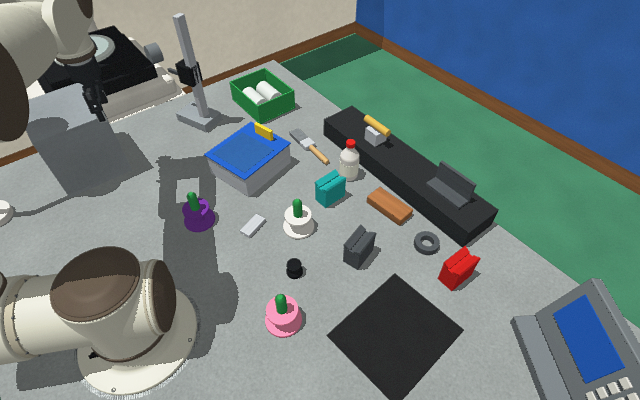

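View pics/wrist0.png

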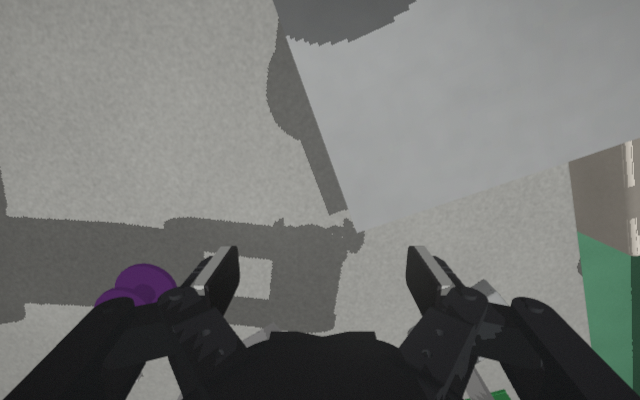

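The top view shows the lid at about (220,190), its handle at (211,164), the white stand at (319,200), the dark V-block at (378,177) and the pad at (448,203). Next I'll measure all of these.

```bash
cat > m.py <<'E'
from h import *
c=dict(np.load('/tmp/top0.npz')); W=pts(c); f=c['frame'].astype(int)
hsv=cv2.cvtColor(c['frame'],cv2.COLOR_RGB2HSV)
def rect(mask,name):
    mask=mask.astype(np.uint8); n,l,s,ce=cv2.connectedComponentsWithStats(mask)
    k=1+np.argmax(s[1:,4]); m=l==k
    P=W[m]; P=P[~np.isnan(P[:,0])]
    r=cv2.minAreaRect((P[:,:2]*1000).astype(np.float32))
    print(name,m.sum(),'rect',np.round(r[0],1),np.round(r[1],1),round(r[2],2),'z',np.round(np.percentile(P[:,2],[5,50,95])*1000,1))
    return m
H,S,V=[hsv[...,i].astype(int) for i in range(3)]
v,u=np.mgrid[0:400,0:640]
box=lambda a,b,c_,d:(u>a)&(u<b)&(v>c_)&(v<d)
rect(box(180,262,145,240)&(W[...,2]>.075),'lid')
rect(box(180,262,145,180)&(H>18)&(H<35)&(S>120),'handle')
rect(box(400,495,155,255)&(V<60),'pad')
rect(box(400,495,155,255)&(W[...,2]<.02)&(V<50),'pad')
rect(box(300,340,180,220)&(V>150)&(S<40)&(W[...,2]>.045)&(W[...,2]<.07),'collar')
rect(box(300,340,180,220)&(H>40)&(H<80)&(S>80),'peg')
rect(box(360,395,155,195)&(W[...,2]>.07),'vb top')
rect(box(360,395,155,195)&(W[...,2]>.02),'vb')
rect(box(225,435,55,110)&(W[...,2]>.02),'shelf')
for n,b in dict(bottle=(282,310,102,135),gauge=(280,305,220,250),loupe=(348,366,223,241),brush=(205,275,118,140),case=(330,380,108,138),ring=(392,418,114,138),teal=(295,322,135,172),red=(430,460,110,147),pink=(370,405,250,282),purple=(238,270,255,287)).items():
    rect(box(*b)&(W[...,2]>.008),n)
E
python3 m.py; python3 - <<'E'
from h import *
s=bot.sense(); print(Rn.from_quat(s['ee_rot']).as_matrix().round(3))
E
```

```text
lid 4109 rect [513.  327.2] [209.2 178.7] 14.0 z [80.2 84.6 90.8]
handle 114 rect [584.5 341.7] [11.5 64.8] 13.57 z [104.2 119.  124.5]
pad 5153 rect [ 484.4 -369.9] [243.1 210.3] 4.82 z [-2.6  2.2  7.1]
pad 4861 rect [ 484.9 -370.6] [240.1 207.8] 5.16 z [-2.6  2.2  7.1]
collar 397 rect [490.9  30.8] [72.6 73.6] 89.99 z [51.9 57.1 62.2]
peg 48 rect [488.2  28.5] [21.  17.5] 0.05 z [106.1 112.4 119. ]
vb top 172 rect [ 563.  -162.3] [79.7 24.8] 16.35 z [70.7 75.6 81.1]
vb 528 rect [ 559.  -149.6] [80.3 51.7] 15.92 z [34.1 73.  80.8]
shelf 8872 rect [866.7   2.2] [621.2 135.3] 89.82 z [ 41.3  69.5 129.9]
bottle 510 rect [757.8 104.7] [85.  94.7] 89.45 z [ 13.6  89.2 140. ]
gauge 274 rect [385.3 111.6] [74.6 35.2] 18.99 z [ 9.1 13.9 18.8]
loupe 153 rect [391.2 -84.3] [39.7 40.6] 63.22 z [11.4 37.8 42.7]
brush 593 rect [721.2 283.8] [200.7  42.9] 88.01 z [11.1 17.1 22.9]
case 812 rect [742. -80.] [ 62.5 130.1] 5.15 z [18.4 28.8 33.7]
ring 290 rect [ 729.2 -238.5] [66.1 65.6] 1.41 z [11.5 20.4 25.5]
teal 512 rect [633.3  64. ] [82.  51.6] 2.68 z [29.1 72.8 80.6]
red 621 rect [ 713.4 -354.3] [51.2 81.8] 88.87 z [16.9 70.5 80.6]
pink 623 rect [ 290.9 -178.7] [84.4 85.3] 0.05 z [  9.3  57.2 112.8]
purple 628 rect [275.3 225.4] [84.6 76.7] 0.44 z [  9.6  56.9 112.2]
[[ 0.346 -0.    -0.938]
 [ 0.938 -0.001  0.346]
 [-0.001 -1.     0.   ]]
```

```bash
cat >> h.py <<'E'
def down(yaw): # tool x at yaw (deg), y down
    a=np.radians(yaw); x=np.array([np.cos(a),np.sin(a),0]); y=np.array([0,0,-1.]); return np.stack([x,y,np.cross(x,y)],1)
def rel(p,R):
    s=bot.sense(); R0=Rn.from_quat(s['ee_rot']).as_matrix()
    d=R0.T@(np.array(p)-s['tool_pos'])*100; r=Rn.from_matrix(R0.T@R).as_rotvec()
    print('t',round(s['time'],2),'row',d.round(2),r.round(3),'rows>=',max(np.linalg.norm(d)/5,np.linalg.norm(r)/.15).__round__(1))
E
python3 - <<'E'
from h import *
rel([.585,.344,.16],down(14))
E
```

```text
t 0.15 row [ -4.98   7.08 -43.01] [ 0.     0.974 -0.001] rows>= 8.8
```

```bash
python3 -m pendant '[[-5,7.1,-43,0,0.974,0,-1],[-5,7.1,-43,0,0.974,0,-1],[-5,7.1,-43,0,0.974,0,-1],[-5,7.1,-43,0,0.974,0,-1],[-5,7.1,-43,0,0.974,0,-1],[-5,7.1,-43,0,0.974,0,-1],[-5,7.1,-43,0,0.974,0,-1],[-5,7.1,-43,0,0.974,0,-1],[-5,7.1,-43,0,0.974,0,-1],[-5,7.1,-43,0,0.974,0,-1],[-5,7.1,-43,0,0.974,0,-1],[-5,7.1,-43,0,0.974,0,-1]]'
python3 - <<'E'
from h import *
rel([.585,.344,.092],down(14)); print(bot.sense()['qpos'].round(3))
c=cam('wrist'); save(c,'w1')
c=cam('top'); np.savez('/tmp/top1.npz',**c)
E
```

```text
time: 1.35
tool_pos: [0.5842, 0.3446, 0.1604]
ee_rot: [-0.702, -0.086, 0.086, 0.702]
wrist_force: [-0.8, -0.9, 0.2]
opening: 1.001
t 1.35 row [ 0.06  6.84 -0.08] [-0.  0. -0.] rows>= 1.4
[0.419 0.395 1.273 0.    1.474 0.175]
```

View pics/w1.png

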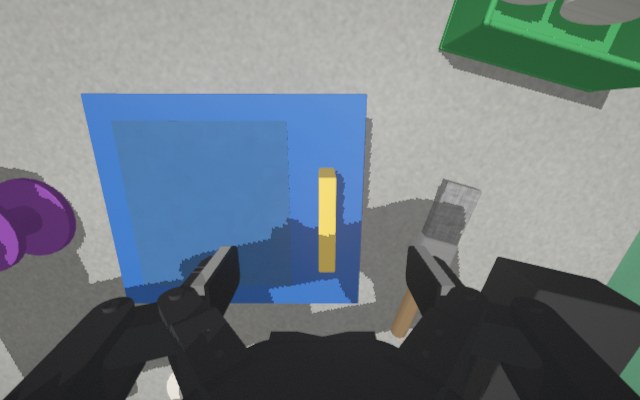

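The wrist view shows the handle at about (327,220), parallel to the pads. I'll check its position from the depth map.

```bash
python3 - <<'E'
from h import *
c=cam('wrist');W=pts(c);hsv=cv2.cvtColor(c['frame'],cv2.COLOR_RGB2HSV).astype(int)
m=(hsv[...,0]>18)&(hsv[...,0]<32)&(hsv[...,1]>110); m[:,:300]=0;m[:,350:]=0;m[280:]=0
P=W[m&(W[...,2]>.115)]; print(len(P)); r=cv2.minAreaRect((P[:,:2]*1000).astype(np.float32)); print(r,np.median(P[:,2]))
E
```

```text
1584
((588.2001953125, 342.8755187988281), (11.152341842651367, 69.73857116699219), 13.904892921447754) 0.12297179925973216
```

```bash
python3 -m pendant '[[0.2,3.5,0,0,0,0,-1],[0.25,6.8,0,0,0,0,-1],[0.25,6.8,0,0,0,0,-1],[0.25,6.8,0,0,0,0,0],[0.25,6.8,0,0,0,0,1],[0.25,6.8,0,0,0,0,1],[0.25,6.8,0,0,0,0,1],[0.25,6.8,0,0,0,0,1],[0.25,6.8,0,0,0,0,1],[0.25,6.8,0,0,0,0,1]]'
python3 - <<'E'
from h import *
s=bot.sense();print(s['tool_pos'],s['opening'],s['joint_efforts'].round(1))
c=cam('wrist'); save(c,'w2')
E
```

```text
time: 2.5
tool_pos: [0.5876, 0.3448, 0.0931]
ee_rot: [-0.702, -0.086, 0.086, 0.702]
wrist_force: [-1.0, -0.0, 6.3]
opening: 0.132
[0.58760786 0.34476112 0.09310549] 0.1319619134441589 [ -0.2 -90.7 -51.9  -0.1  -0.3  -0. ]
```

View pics/w2.png

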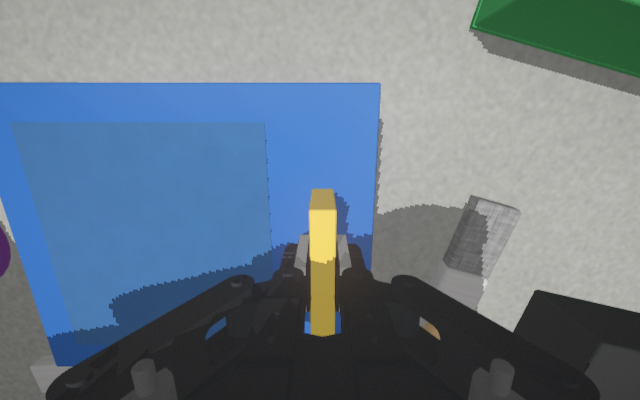

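```bash
python3 -m pendant '[[-0.1,-0.87,0,0,0,-0.05,1],[-0.22,-1.74,0,0,0,-0.1,1],[-0.39,-2.6,0,0,0,-0.15,1],[-0.61,-3.45,0,0,0,-0.2,1],[-1.17,-5.11,0,0,0,-0.3,1],[-1.51,-5.92,0,0,0,-0.35,1],[-1.89,-6.71,0,0,0,-0.4,1],[-1.89,-6.71,0,0,0,-0.4,1],[-1.89,-6.71,0,0,0,-0.4,1],[-1.89,-6.71,0,0,0,-0.4,1]]'
python3 - <<'E'
from h import *
s=bot.sense();print(s['tool_pos'],s['opening'],s['wrist_force'],Rn.from_quat(s['ee_rot']).as_matrix().round(3))
c=cam('side'); save(c,'s2')
c=cam('top'); W=pts(c);hsv=cv2.cvtColor(c['frame'],cv2.COLOR_RGB2HSV).astype(int); save(c,'t2')
m=(hsv[...,0]>95)&(hsv[...,0]<125)&(hsv[...,1]>100);m[:,300:]=0;m[:130]=0;m[260:]=0
P=W[m];P=P[P[:,2]>.06]
ctr=P.mean(0);u,sv,vt=np.linalg.svd(P-ctr);n=vt[2]*np.sign(vt[2][2]);print(len(P),n,np.degrees(np.arccos(n[2])))
print('low edge z',np.percentile(P[:,2],[0,1,3,50,99]))
E
```

```text
time: 3.55
tool_pos: [0.5692, 0.3401, 0.159]
ee_rot: [-0.671, -0.223, -0.055, 0.705]
wrist_force: [-1.5, 0.3, -0.3]
opening: 0.126
[0.56924363 0.34006686 0.15897251] 0.1259044433820318 [-1.52484956  0.33648732 -0.29299601] [[ 0.894  0.376 -0.241]
 [ 0.222  0.094  0.97 ]
 [ 0.388 -0.922 -0.   ]]
1952 [-0.37521013 -0.10255003  0.92124961] 22.890543948473493
low edge z [0.0615331  0.07976859 0.08345697 0.12157884 0.16307586]
```

View pics/s2.png

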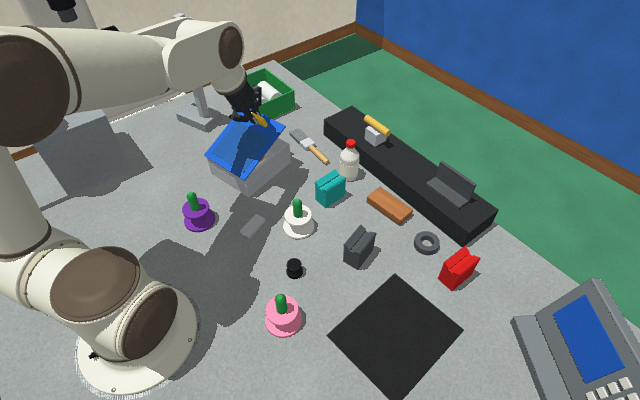

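The side view shows the lid leaning on the tub's rim, with its far edge at about (210,155). The fit gives a 22.9° tilt and a back edge near 79 mm. Next I'll lift it.

```bash
python3 -m pendant '[[1,-2.3,0,0,0,0,1],[2,-4.6,0,0,0,0,1],[3.6,-8,0,0,0,0,1],[4.6,-11,0,0,0,0,1],[5,-12,0,0,0,0.1,1],[5,-12,0,0,0,0.25,1],[5,-12,0,0,0,0.4,1],[5,-12,0,0,0,0.4,1],[5,-12,0,0,0,0.4,1]]'
python3 - <<'E'
from h import *
rel([.62,0,.28],down(8));rel([.5594,-.3635,.25],down(5)); print(bot.sense()['qpos'],bot.sense()['tool_pos'])
E
```

```text
time: 4.55
tool_pos: [0.5695, 0.34, 0.2875]
ee_rot: [0.702, 0.086, -0.086, -0.702]
wrist_force: [-0.9, -0.3, -1.0]
opening: 0.131
t 4.55 row [ -3.3    0.77 -34.22] [ 0.     0.104 -0.   ] rows>= 6.9
t 4.55 row [-17.94   3.79 -68.03] [ 0.     0.156 -0.   ] rows>= 14.1
[ 4.22400335e-01  3.29147135e-01  1.10642294e+00 -3.78136358e-04
  1.70630768e+00  1.78895258e-01] [0.56950606 0.34003528 0.28753805]
```

```bash
python3 -m pendant '[[-0.5,0.5,-3,0,0.02,0,1],[-1,0.5,-7,0,0.03,0,1],[-2,0.8,-15,0,0.05,0,1],[-2.5,0.8,-22,0,0.07,0,1],[-3.3,0.8,-30,0,0.1,0,1],[-5.5,1,-37,0,0.1,0,1],[-8,1.5,-44,0,0.12,0,1],[-10.5,2,-51,0,0.14,0,1],[-14,2.5,-58,0,0.15,0,1],[-16.5,3,-64,0,0.156,0,1],[-17.9,3.8,-68,0,0.156,0,1],[-17.9,3.8,-68,0,0.156,0,1]]'
python3 -m pendant '[[0,0,0,0,0,0,1],[0,0,0,0,0,0,1]]'
python3 - <<'E'
from h import *
rel([.5594,-.3635,.04],down(5)); s=bot.sense(); print(s['qpos'],s['tool_pos'],s['opening'])
c=cam('side'); save(c,'s3')
c=cam('top'); W=pts(c);hsv=cv2.cvtColor(c['frame'],cv2.COLOR_RGB2HSV).astype(int); save(c,'t3')
m=(hsv[...,0]>95)&(hsv[...,0]<125)&(hsv[...,1]>100);m[:,:380]=0;m[:140]=0;m[270:]=0;m[:,520:]=0
P=W[m];P=P[P[:,2]>.1]
ctr=P.mean(0);u,sv,vt=np.linalg.svd(P-ctr,full_matrices=False);n=vt[2]*np.sign(vt[2][2]);print(len(P),n,np.degrees(np.arccos(n[2])),ctr)
print(cv2.minAreaRect((P[:,:2]*1000).astype(np.float32)))
# tub / cup
np.savez('/tmp/top3.npz',**c)
E
```

```text
time: 5.75
tool_pos: [0.5733, -0.2283, 0.2639]
ee_rot: [0.707, 0.033, -0.03, -0.705]
wrist_force: [1.0, -0.2, -1.8]
opening: 0.13
time: 5.95
tool_pos: [0.5736, -0.2275, 0.2634]
ee_rot: [0.707, 0.031, -0.03, -0.706]
wrist_force: [-0.5, 0.9, -1.1]
opening: 0.134
t 5.95 row [ -2.64  22.36 -13.39] [ 0.002 -0.001  0.002] rows>= 5.2
[-5.02210921e-01  2.28891057e-01  1.28082747e+00 -2.47414070e-04
  1.62884796e+00 -5.88461918e-01] [ 0.57360986 -0.22748489  0.2633614 ] 0.13352027958892368
1713 [ 0.00996807 -0.04698299  0.99884595] 2.7529052620047385 [ 0.51523582 -0.24587077  0.25777669]
((497.7582092285156, -234.70779418945312), (210.0708770751953, 173.8088836669922), 5.333093166351318)
```

View pics/t3.png

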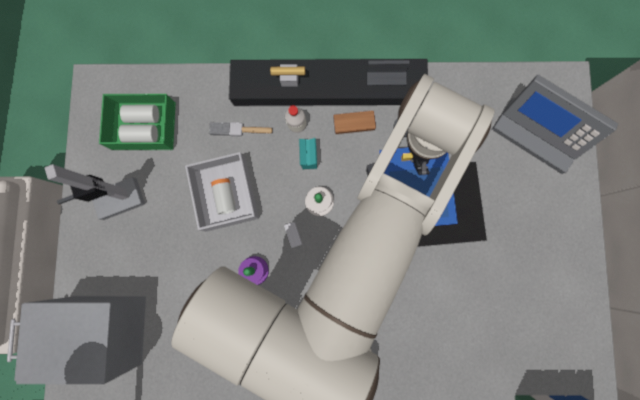

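View pics/s3.png

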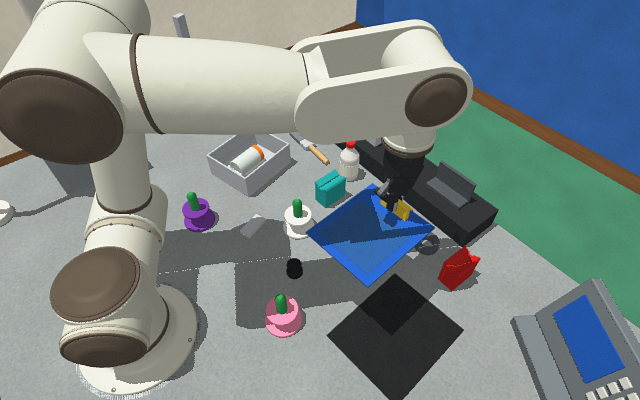

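The lid is held level, at about (425,180) in the top view. The cup in the tub is at (222,195), with its orange end towards +x. Next I'll lower the lid onto the pad.

```bash
python3 -m pendant '[[-0.5,0.5,-3,0,0,0,1],[-1.5,1,-8,0,0,0,1],[-2.3,3,-12,0,0,0,1],[-2.6,7,-13.4,0,0,0,1],[-2.6,11.5,-13.4,0,0,0,1],[-2.6,15.5,-13.4,0,0,0,1],[-2.6,19,-13.4,0,0,0,1],[-2.6,21.4,-13.4,0,0,0,1],[-2.6,22.4,-13.4,0,0,0,1],[-2.6,22.4,-13.4,0,0,0,1]]'
python3 - <<'E'
from h import *
rel([.5594,-.3635,.022],down(5)); s=bot.sense(); print(s['tool_pos'],s['wrist_force'])
E
```

```text
time: 7.05
tool_pos: [0.5604, -0.3614, 0.0384]
ee_rot: [-0.706, -0.031, 0.032, 0.707]
wrist_force: [-0.8, 0.7, -1.4]
opening: 0.128
t 7.05 row [-0.12  1.64 -0.2 ] [-0.     0.002 -0.001] rows>= 0.3
[ 0.56037946 -0.36144122  0.03839765] [-0.81177161  0.73771286 -1.44766109]
```

```bash
python3 -m pendant '[[-0.1,0.6,-0.2,0,0,0,1],[-0.1,1.2,-0.2,0,0,0,1],[-0.1,1.55,-0.2,0,0,0,1],[-0.1,1.7,-0.2,0,0,0,1],[-0.1,1.8,-0.2,0,0,0,1],[-0.1,1.8,-0.2,0,0,0,1]]'
python3 - <<'E'
from h import *
c=cam('side'); save(c,'s4'); s=bot.sense(); print(s['tool_pos'],s['wrist_force'])
c=cam('wrist'); W=pts(c); save(c,'w4');hsv=cv2.cvtColor(c['frame'],cv2.COLOR_RGB2HSV).astype(int)
m=(hsv[...,0]>95)&(hsv[...,0]<125)&(hsv[...,1]>100)
P=W[m];P=P[(P[:,2]<.06)]
ctr=np.median(P,0);u,sv,vt=np.linalg.svd(P-P.mean(0),full_matrices=False);n=vt[2]*np.sign(vt[2][2]);print(len(P),n,ctr)
E
```

```text
time: 7.65
tool_pos: [0.5594, -0.3648, 0.0221]
ee_rot: [0.707, 0.031, -0.031, -0.706]
wrist_force: [-5.8, 4.2, 10.8]
opening: 0.13
[ 0.55937583 -0.36483354  0.02208084] [-6.39755932  4.35522377 11.42966743]
77897 [-1.25296702e-04  5.09820266e-03  9.99986996e-01] [ 0.4688361  -0.33691503  0.01531002]
```

View pics/s4.png

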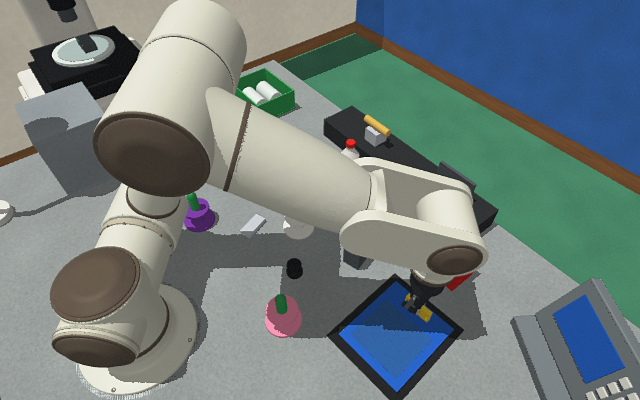

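The side view shows the lid lying flat in the middle of the pad, around (395,335), and the contact force is 11 N. I'll release it and lift.

```bash
python3 -m pendant '[[0,0,0,0,0,0,0.5],[0,0,0,0,0,0,0],[0,0,0,0,0,0,-1],[0,0,0,0,0,0,-1],[0,-3,0,0,0,0,-1],[0,-7,0,0,0,0,-1],[0,-12,0,0,0,0,-1],[0,-17,0,0,0,0,-1],[0,-22,0,0,0,0,-1],[0,-24,0,0,0,0,-1]]'
python3 - <<'E'
from h import *
s=bot.sense();print(s['opening'],s['qpos'].round(3))
c=cam('top'); save(c,'t5'); np.savez('/tmp/top5.npz',**c); W=pts(c)
v,u=np.mgrid[0:400,0:640]
def rect(mask,name):
    P=W[mask];P=P[~np.isnan(P[:,0])]; r=cv2.minAreaRect((P[:,:2]*1000).astype(np.float32)); print(name,len(P),np.round(r[0],1),np.round(r[1],1),r[2],np.percentile(P[:,2],[5,50,95]).round(4))
hsv=cv2.cvtColor(c['frame'],cv2.COLOR_RGB2HSV).astype(int)
box=(u>180)&(u<262)&(v>145)&(v<240)
rect(box&(W[...,2]>.073)&(W[...,2]<.09),'rim')
inner=(u>207)&(u<238)&(v>172)&(v<220)&(W[...,2]>.05)
rect(inner,'cup')
org=box&(hsv[...,0]<20)&(hsv[...,1]>120); rect(org,'band')
nets.cut_out; r=nets.cut_out('cup','top'); print([(x['p'],x['uv']) for x in r])
cv2.imwrite('pics/t5z.png',cv2.resize(c['frame'][140:245,175:270,::-1],None,fx=6,fy=5))
E
```

```text
time: 8.75
tool_pos: [0.5599, -0.3652, 0.2666]
ee_rot: [0.708, 0.033, -0.029, -0.705]
wrist_force: [0.8, 0.4, -0.1]
opening: 0.997
0.9974981965152793 [-0.693  0.337  1.138 -0.     1.66  -0.781]
rim 514 [513.6 326.9] [201.9 172. ] 13.986822128295898 [0.0738 0.0784 0.0839]
cup 565 [484.2 317.9] [136.1  57.7] 18.076383590698242 [0.0538 0.065  0.0719]
band 55 [544.9 329.5] [10.9 45.2] 13.093263626098633 [0.0468 0.0657 0.0718]
[(0.87, [222.3, 199.3]), (0.3, [293.8, 118.5])]
```

View pics/t5z.png

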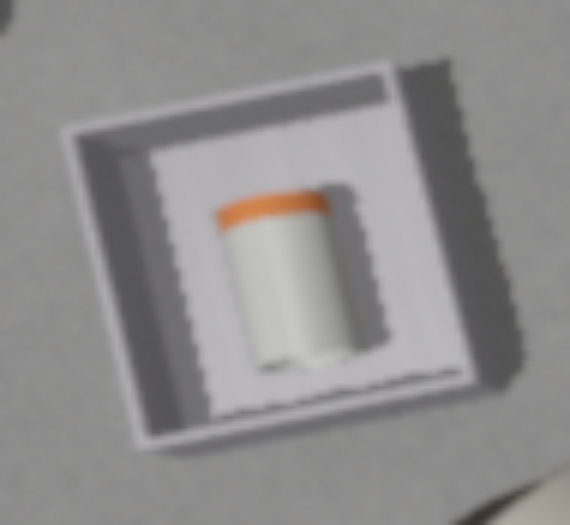

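View pics/t5.png

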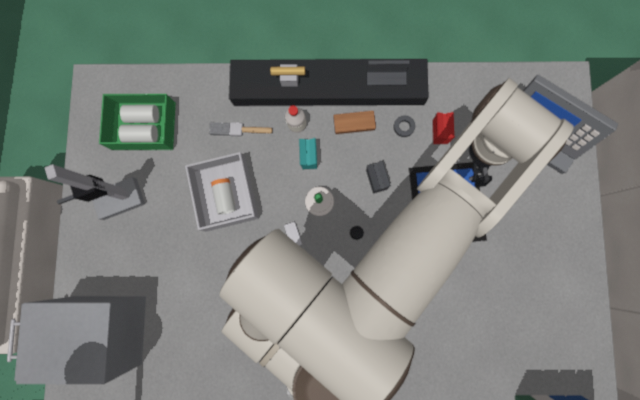

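```bash
python3 - <<'E'
from h import *
rel([.50,.319,.22],down(104))
E
```

```text
t 8.85 row [2.000e-02 4.200e+00 6.871e+01] [ 7.000e-03 -1.727e+00 -1.000e-03] rows>= 13.8
```

```bash
python3 -m pendant '[[0,-1,5,0,-0.14,0,-1],[0,-1,10,0,-0.28,0,-1],[0,-1,15,0,-0.42,0,-1],[1,-1,20,0,-0.56,0,-1],[2,-1,25,0,-0.7,0,-1],[3,-1,30,0,-0.84,0,-1],[3,-1,35,0,-0.98,0,-1],[3,-1,40,0,-1.12,0,-1],[2,-1,45,0,-1.26,0,-1],[1,-1,50,0,-1.4,0,-1],[0.5,0,55,0,-1.54,0,-1],[0,0,60,0,-1.7,0,-1]]'
python3 - <<'E'
from h import *
rel([.50,.319,.22],down(104))
E
```

```text
time: 10.05
tool_pos: [0.5066, 0.2277, 0.2591]
ee_rot: [-0.444, -0.55, 0.551, 0.444]
wrist_force: [2.0, -0.1, 0.9]
opening: 1.001
t 10.05 row [ 9.06  3.9  -1.29] [-0.002 -0.031 -0.   ] rows>= 2.0
```

```bash
python3 -m pendant '[[4,2,-0.6,0,-0.03,0,-1],[7,3,-1,0,-0.03,0,-1],[9,3.9,-1.3,0,-0.03,0,-1],[9,3.9,-1.3,0,-0.03,0,-1],[9,3.9,-1.3,0,-0.03,0,-1]]'
python3 - <<'E'
from h import *
c=cam('wrist'); save(c,'w6'); W=pts(c); np.savez('/tmp/w6.npz',**c)
c2=cam('side'); save(c2,'s6')
s=bot.sense(); print(s['tool_pos'],s['qpos'].round(3))
E
```

```text
time: 10.55
tool_pos: [0.5018, 0.3166, 0.2209]
ee_rot: [-0.437, -0.555, 0.556, 0.437]
wrist_force: [1.1, -0.5, -0.8]
opening: 0.999
[0.50229701 0.31600197 0.22193168] [ 0.432  0.192  1.408 -0.     1.542 -1.375]
```

View pics/w6.png

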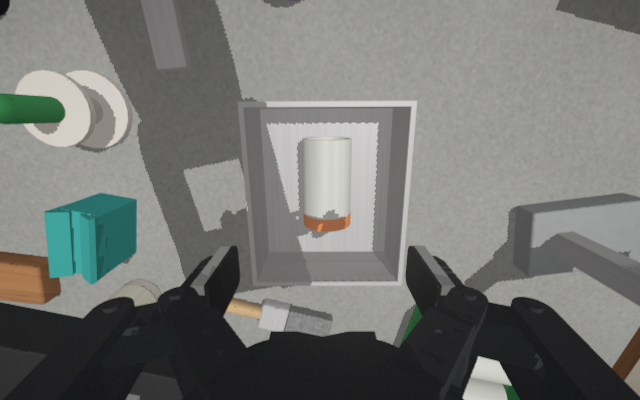

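The wrist view shows the cup centred at about (327,183) in the tub, with its orange end at the bottom near (327,222). I'll measure it from the depth map.

```bash
python3 - <<'E'
from h import *
c=dict(np.load('/tmp/w6.npz')); W=pts(c); hsv=cv2.cvtColor(c['frame'],cv2.COLOR_RGB2HSV).astype(int)
v,u=np.mgrid[0:400,0:640]
a=np.radians(14);ex=np.array([np.cos(a),np.sin(a)]);ey=np.array([-ex[1],ex[0]])
T=np.array([.5135,.327])
P=W[(u>295)&(u<362)&(v>125)&(v<240)]; q=np.stack([(P[:,:2]-T)@ex,(P[:,:2]-T)@ey,P[:,2]],1)*1000
k=q[q[:,2]>52]; print(len(k),np.percentile(k,[1,5,50,95,99],axis=0).round(1))
# circle fit in y,z
A=np.c_[2*k[:,1],2*k[:,2],np.ones(len(k))]; sol=np.linalg.lstsq(A,(k[:,1]**2+k[:,2]**2),rcond=None)[0]; print('axis y,z',sol[:2],'r',np.sqrt(sol[2]+sol[0]**2+sol[1]**2))
m=(hsv[...,0]<20)&(hsv[...,1]>140)&(v<240)&(u>290)&(u<365); o=W[m]; o=o[o[:,2]>.05]; qo=np.stack([(o[:,:2]-T)@ex,(o[:,:2]-T)@ey,o[:,2]],1)*1000; print('band',np.percentile(qo,[2,50,98],axis=0).round(1))
# rim
P=W[(u>235)&(u<420)&(v>98)&(v<290)]; r=P[(P[:,2]>.074)&(P[:,2]<.088)]; q=np.stack([(r[:,:2]-T)@ex,(r[:,:2]-T)@ey],1)*1000; print('rim',np.percentile(q,[1,99],axis=0))
b=W[(u>250)&(u<405)&(v>110)&(v<275)]; q=np.stack([(b[:,:2]-T)@ex,(b[:,:2]-T)@ey,b[:,2]],1)*1000
for y0 in range(-75,76,10):
    s=q[(abs(q[:,1]-y0)<5)&(abs(q[:,0]+60)<40)]; print(y0,len(s),np.median(s[:,2]) if len(s) else None)
for x0 in range(-95,96,10):
    s=q[(abs(q[:,0]-x0)<5)&(abs(q[:,1]+4)<5)]; print('x',x0,len(s),np.median(s[:,2]).round(1) if len(s) else None)
E
```

```text
4163 [[-59.9 -28.5  52.9]
 [-56.5 -25.9  55.7]
 [-13.8  -3.   67.8]
 [ 34.1  19.9  71.2]
 [ 38.4  22.6  71.9]]
axis y,z [-2.88367379 43.60082487] r 27.271394950261854
band [[ 26.8 -25.8  56.9]
 [ 33.8  -8.6  68.4]
 [ 38.1  21.4  72.1]]
rim [[-97.66875499 -87.61028227]
 [101.80687023  81.89869525]]
-75 460 6.124721526899762
-65 472 5.999056423264913
-55 462 6.010011881220068
-45 467 5.979842291818194
-35 392 6.0501849769647595
-25 546 52.872544784617105
-15 617 66.05008691868578
-5 593 69.76147476463355
5 626 68.2827868272795
15 570 60.38777404275626
25 373 6.510301433652845
35 465 5.904527479641355
45 453 5.926219747201954
55 463 5.915477437768765
65 460 5.849178687289586
75 1208 28.950815662439766
x -95 0 None
x -85 71 6.1
x -75 65 6.0
x -65 80 6.2
x -55 121 70.3
x -45 90 70.6
x -35 82 70.7
x -25 87 70.7
x -15 83 70.5
x -5 80 70.4
x 5 79 70.6
x 15 73 70.4
x 25 81 70.7
x 35 72 71.0
x 45 0 None
x 55 0 None
x 65 15 6.0
x 75 47 6.0
x 85 44 5.9
x 95 204 33.9
```

```bash
python3 - <<'E'
from h import *
rel([.504,.322,.024],down(104))
E
```

```text
t 10.65 row [ 0.55 19.79 -0.31] [-0.    -0.008 -0.   ] rows>= 4.0
```

```bash
python3 -m pendant '[[0.5,4,-0.3,0,-0.008,0,-1],[0.5,8,-0.3,0,-0.008,0,-1],[0.5,12,-0.3,0,-0.008,0,-1],[0.5,12,-0.3,0,-0.008,0,-1],[0.5,12,-0.3,0,-0.008,0,-1]]'
python3 - <<'E'
from h import *
rel([.504,.322,.024],down(104));print(bot.sense()['tool_pos'])
E
```

```text
time: 11.15
tool_pos: [0.5044, 0.3218, 0.1032]
ee_rot: [0.435, 0.557, -0.557, -0.435]
wrist_force: [0.5, -0.9, 2.2]
opening: 0.999
t 11.15 row [0.03 7.92 0.03] [ 0. -0. -0.] rows>= 1.6
[0.50436251 0.32177619 0.10317043]
```

```bash
python3 -m pendant '[[0,3,0,0,0,0,-1],[0,6,0,0,0,0,-1],[0,7.9,0,0,0,0,-1],[0,7.9,0,0,0,0,-1],[0,7.9,0,0,0,0,0],[0,7.9,0,0,0,0,1],[0,7.9,0,0,0,0,1],[0,7.9,0,0,0,0,1],[0,7.9,0,0,0,0,1],[0,7.9,0,0,0,0,1]]'
python3 - <<'E'
from h import *
print(bot.sense()['tool_pos']); save(cam('wrist'),'w7')
E
```

```text
time: 12.15
tool_pos: [0.5052, 0.3224, 0.0259]
ee_rot: [0.436, 0.558, -0.556, -0.434]
wrist_force: [-2.2, -6.2, 17.0]
opening: 0.648
[0.50519965 0.322413   0.02593442]
```

View pics/w7.png

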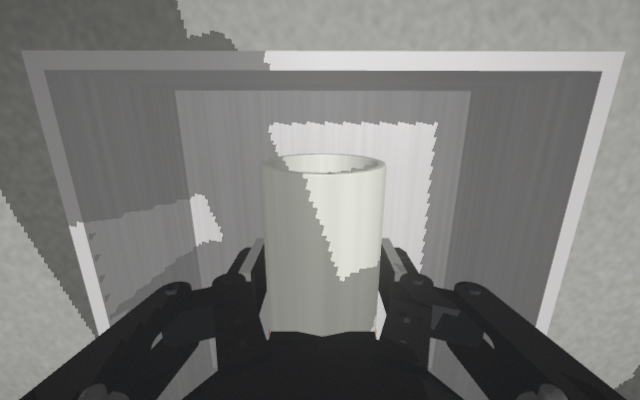

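The wrist view shows the cup squarely between the pads, around (325,260), and the opening is 55 mm. I'll lift it.

```bash
python3 -m pendant '[[0,-1,0,0,0,0,1],[0,-3,0,0,0,0,1],[0,-6,0,0,0,0,1],[0,-10,0,0,0,0,1],[0,-15,0,0,0,0,1],[0,-20,0,0,0,0,1],[0,-20,0,0,0,0,1],[0,-20,0,0,0,0,1]]'
python3 - <<'E'
from h import *
s=bot.sense();print(s['tool_pos'],s['wrist_force'],s['opening'],s['qpos'].round(3)); c=cam('wrist');save(c,'w8')
rel([.561,-.152,.22],down(-74))
# refine vblock from earlier top frames
for f in ['top0','top3','top1','top5']:
    c=dict(np.load('/tmp/%s.npz'%f)); W=pts(c); v,u=np.mgrid[0:400,0:640]
    m=(u>362)&(u<395)&(v>155)&(v<197)&(W[...,2]>.06)
    P=W[m]; r=cv2.minAreaRect((P[:,:2]*1000).astype(np.float32)); print(f,len(P),r)
E
```

```text
time: 13.0
tool_pos: [0.5041, 0.3225, 0.2249]
ee_rot: [0.436, 0.558, -0.556, -0.435]
wrist_force: [0.2, 0.6, -2.7]
opening: 0.644
[0.50409302 0.32254483 0.22491508] [ 0.16519057  0.56137944 -2.74650497] 0.6444068698782429 [ 0.441  0.199  1.393  0.     1.546 -1.376]
t 13.05 row [-47.4    0.31   5.95] [-0.     3.108  0.   ] rows>= 20.7
top0 456 ((559.1678466796875, -149.50473022460938), (79.96285247802734, 51.6602897644043), 16.012653350830078)
top3 1109 ((502.21759033203125, -130.01202392578125), (75.68452453613281, 183.39381408691406), 73.57733917236328)
top1 459 ((559.1687622070312, -149.3167266845703), (80.712158203125, 51.63966751098633), 15.737685203552246)
top5 456 ((559.1061401367188, -149.28097534179688), (80.49396514892578, 51.88172912597656), 16.046737670898438)
```

View pics/w8.png

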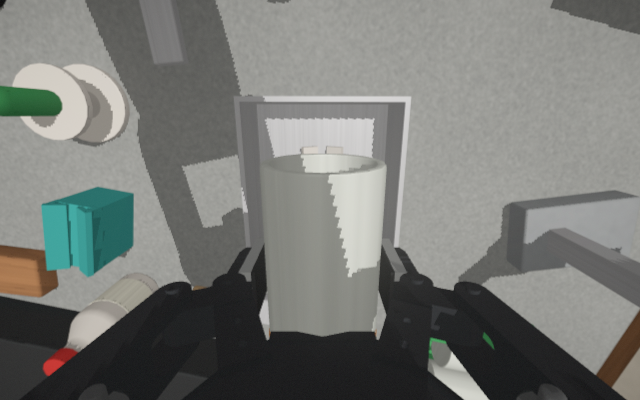

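```bash
python3 -m pendant '[[-1,-1,0,0,0.14,0,1],[-3,-2,0,0,0.28,0,1],[-5,-3,0,0,0.42,0,1],[-7.5,-3,0,0,0.56,0,1],[-10,-3,0,0,0.7,0,1],[-12.5,-3,0,0,0.84,0,1],[-15,-3,1,0,0.98,0,1],[-17.5,-3,1,0,1.12,0,1],[-20,-3,1,0,1.26,0,1],[-22.5,-3,2,0,1.4,0,1],[-25,-3,2,0,1.54,0,1],[-27,-3,3,0,1.68,0,1]]'
python3 - <<'E'
from h import *
print(bot.sense()['qpos'].round(3)); rel([.5595,-.150,.20],down(-74))
E
```

```text
time: 14.25
tool_pos: [0.5402, 0.0519, 0.2512]
ee_rot: [-0.706, -0.045, 0.047, 0.706]
wrist_force: [-0.1, -0.1, -2.2]
opening: 0.64
[-0.046  0.079  1.477 -0.     1.588 -0.176]
t 14.25 row [ -0.69   5.12 -20.27] [ 0.002  1.421 -0.002] rows>= 9.5
```

```bash
python3 -m pendant '[[0,0,-2,0,0.14,0,1],[0,0,-4,0,0.28,0,1],[0,0,-7,0,0.42,0,1],[0,0.5,-10,0,0.56,0,1],[0,1,-13,0,0.7,0,1],[0,2,-16,0,0.84,0,1],[-0.5,3,-18.5,0,0.98,0,1],[-0.7,4,-20,0,1.12,0,1],[-0.7,5.1,-20.3,0,1.26,0,1],[-0.7,5.1,-20.3,0,1.4,0,1],[-0.7,5.1,-20.3,0,1.42,0,1],[-0.7,5.1,-20.3,0,1.42,0,1]]'
python3 - <<'E'
from h import *
print(bot.sense()['qpos'].round(3)); rel([.5593,-.150,.10],down(-74))
c=cam('wrist');save(c,'w9')
W=pts(c); m=(W[...,2]>.06)&(W[...,2]<.09); P=W[m]; P=P[(abs(P[:,0]-.56)<.08)&(abs(P[:,1]+.15)<.08)]
r=cv2.minAreaRect((P[:,:2]*1000).astype(np.float32)); print(len(P),r)
c=cam('side');save(c,'s9')
E
```

```text
time: 15.45
tool_pos: [0.5606, -0.1487, 0.2013]
ee_rot: [0.567, -0.423, 0.422, -0.567]
wrist_force: [0.2, 0.4, -1.9]
opening: 0.641
[-0.392  0.173  1.471 -0.     1.498  0.889]
t 15.45 row [ 0.09 10.13 -0.15] [ 0.001  0.011 -0.001] rows>= 2.0
318 ((598.1943359375, -141.66517639160156), (4.571016311645508, 50.820831298828125), 16.12867546081543)
```

View pics/w9.png

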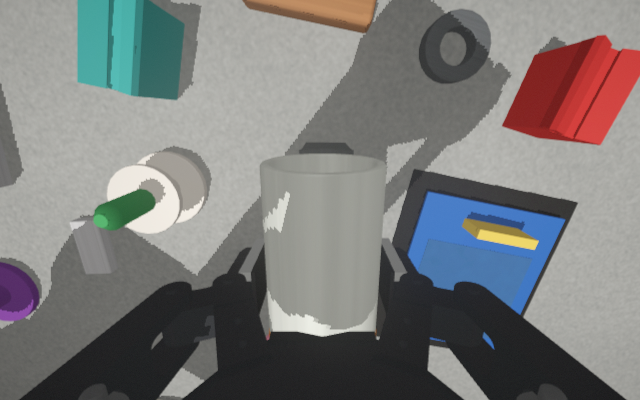

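View pics/s9.png

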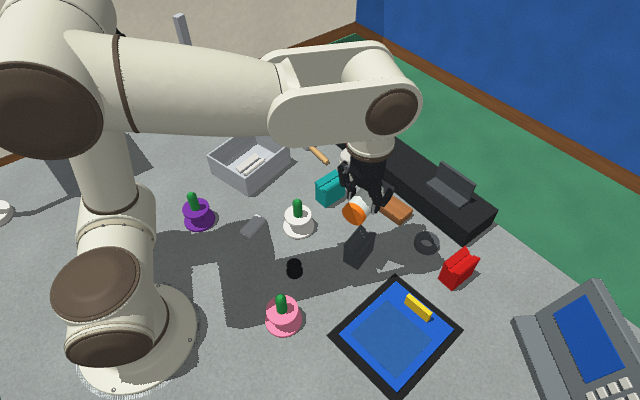

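The side view shows the cup held level above the V-block, which is at about (358,245), with its orange end towards the robot. The lid on the pad is still flat. I'll lower the cup now.

```bash
python3 -m pendant '[[0.1,3,0,0,0.011,0,1],[0.15,6,0,0,0.011,0,1],[0.15,9,0,0,0.011,0,1],[0.15,10.1,0,0,0.011,0,1],[0.15,10.1,0,0,0.011,0,1]]'
python3 - <<'E'
from h import *
rel([.5600,-.1505,.084],down(-74))
c=cam('wrist');save(c,'w10')
c=cam('side');save(c,'s10'); cv2.imwrite('pics/s10z.png',cv2.resize(c['frame'][140:290,270:450,::-1],None,fx=4,fy=4))
E
```

```text
time: 16.05
tool_pos: [0.5608, -0.1501, 0.1]
ee_rot: [0.565, -0.427, 0.425, -0.564]
wrist_force: [-0.3, -0.6, -1.8]
opening: 0.643
t 16.05 row [ 0.02  1.6  -0.09] [ 0.002 -0.002 -0.001] rows>= 0.3
```

View pics/s10z.png

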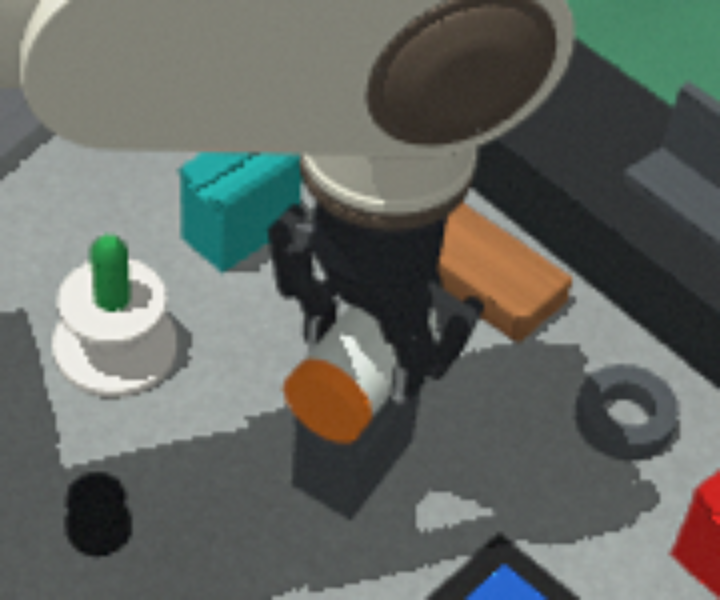

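```bash
python3 -m pendant '[[0,0.6,0,0,0,0,1],[0,1.1,0,0,0,0,1],[0,1.4,0,0,0,0,1],[0,1.6,0,0,0,0,1],[0,1.7,0,0,0,0,1],[0,1.7,0,0,0,0,1]]'
```

```text
time: 16.75
tool_pos: [0.5616, -0.1507, 0.0846]
ee_rot: [0.564, -0.426, 0.427, -0.564]
wrist_force: [-0.9, -1.5, 3.5]
opening: 0.646
```

```bash
python3 -m pendant '[[0,0,0,0,0,0,0.2],[0,0,0,0,0,0,-0.4],[0,0,0,0,0,0,-1],[0,0,0,0,0,0,-1],[0,0,0,0,0,0,-1],[0,0,0,0,0,0,-1]]'
python3 - <<'E'
from h import *
print(bot.sense()['opening'])
c=cam('side');save(c,'s11'); cv2.imwrite('pics/s11z.png',cv2.resize(c['frame'][140:290,270:450,::-1],None,fx=4,fy=4))
E
```

```text
time: 17.35
tool_pos: [0.5613, -0.1504, 0.0839]
ee_rot: [0.564, -0.427, 0.426, -0.564]
wrist_force: [0.2, 0.1, 0.1]
opening: 1.005
1.0049725796596272
```

View pics/s11z.png

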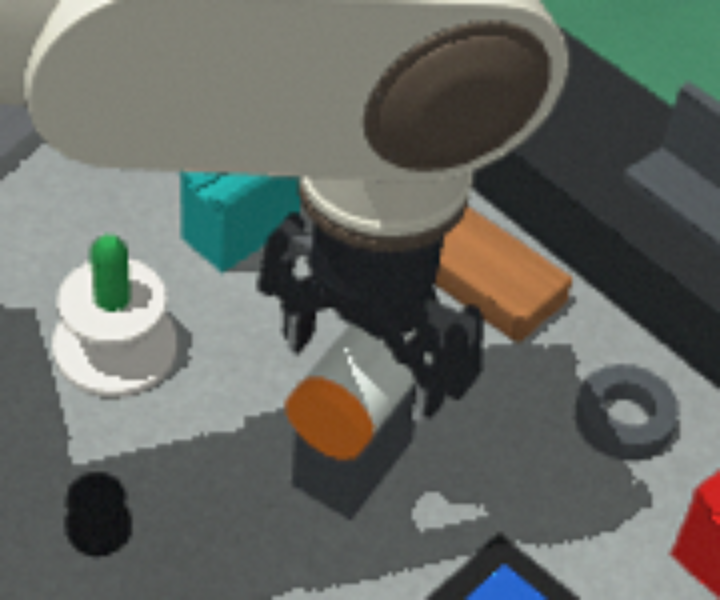

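The side view shows the cup resting along the groove with the fingers open and clear of it. I'll lift off and measure it.

```bash
python3 -m pendant '[[0,-1,0,0,0,0,-1],[0,-3,0,0,0,0,-1],[0,-6,0,0,0,0,-1],[0,-10,0,0,0,0,-1],[0,-15,0,0,0,0,-1],[0,-18,0,0,0,0,-1],[0,-18,0,0,0,0,-1]]'
python3 - <<'E'
from h import *
s=bot.sense();print(s['qpos'].round(3))
c=cam('wrist');save(c,'w12');W=pts(c)
ct=cam('top');save(ct,'t12'); Wt=pts(ct)
a=np.radians(16);ex=np.array([np.cos(a),np.sin(a)]);ey=np.array([-ex[1],ex[0]]);T=np.array([.5595,-.150])
for w in (W,Wt):
    P=w.reshape(-1,3); P=P[(P[:,2]>.106)&(P[:,2]<.14)]; q=np.c_[(P[:,:2]-T)@ex,(P[:,:2]-T)@ey,P[:,2]]*1000
    k=q[(abs(q[:,0])<80)&(abs(q[:,1])<40)]; print(len(k),np.percentile(k,[1,5,50,95,99],axis=0).round(1))
    A=np.c_[2*k[:,1],2*k[:,2],np.ones(len(k))]; sol=np.linalg.lstsq(A,(k[:,1]**2+k[:,2]**2),rcond=None)[0]; print('axis y,z',sol[:2],'r',np.sqrt(sol[2]+sol[0]**2+sol[1]**2))
    l=k[k[:,2]>124]
    if len(l)>20: print('axis line',np.polyfit(l[:,0],l[:,1],1))
E
```

```text
time: 18.1
tool_pos: [0.5623, -0.1507, 0.2697]
ee_rot: [-0.563, 0.424, -0.429, 0.565]
wrist_force: [0.3, -0.5, 0.7]
opening: 1.002
[-0.394  0.151  1.36  -0.     1.623  0.901]
4554 [[-45.3 -30.5 107.8]
 [-40.7 -27.7 111.8]
 [  7.2  -3.6 125.6]
 [ 49.4  20.  129.1]
 [ 53.1  22.5 129.8]]
axis y,z [ -3.72855618 101.32521641] r 27.467715315221763
axis line [ 0.00375653 -3.57171324]
464 [[-48.  -26.4 106.8]
 [-46.5 -23.  108.9]
 [-14.3   3.  123.4]
 [ 18.4  24.7 129.1]
 [ 32.6  27.1 131. ]]
axis y,z [  0.24578286 104.63012734] r 23.636334476232182
axis line [0.03743856 1.3260898 ]
```

View pics/w12.png

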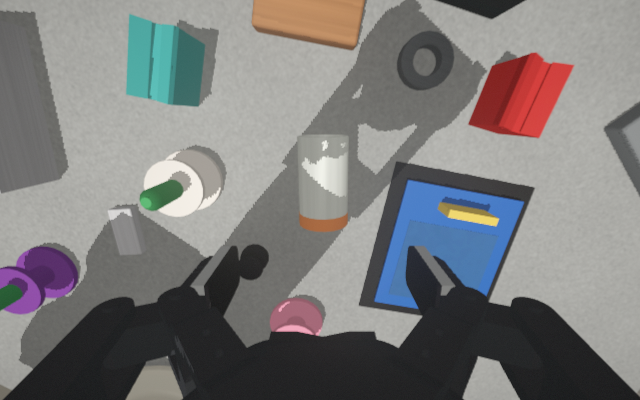

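```bash
cat >> h.py <<'E'
def tilt(yawx,a): # tool x yaw; rotate about tool x by a
    return down(yawx)@Rn.from_rotvec([np.radians(a),0,0]).as_matrix()
E
python3 - <<'E'
from h import *
R=tilt(-74,45);print(R.round(3)); rel([.4703,-.1769,.1936],R)
E
```

```text
[[ 0.276  0.68   0.68 ]
 [-0.961  0.195  0.195]
 [ 0.    -0.707  0.707]]
t 18.2 row [ 0.07  7.12 -9.49] [ 0.784 -0.003  0.002] rows>= 5.2
```

```bash
python3 -m pendant '[[0,0,-3,0.12,0,0,-1],[0,0,-6,0.24,0,0,-1],[0,1,-9.5,0.36,0,0,-1],[0,3,-9.5,0.48,0,0,-1],[0,5,-9.5,0.6,0,0,-1],[0,7.1,-9.5,0.7,0,0,-1],[0,7.1,-9.5,0.785,0,0,-1],[0,7.1,-9.5,0.785,0,0,-1],[0,7.1,-9.5,0.785,0,0,-1]]'
python3 - <<'E'
from h import *
s=bot.sense();print(s['qpos'].round(3));rel([.4703,-.1769,.1736],tilt(-74,45))
rel([.5518,-.1535,.0887],tilt(-74,45))
c=cam('side');save(c,'s13');c=cam('wrist');save(c,'w13')
E
```

```text
time: 19.1
tool_pos: [0.4696, -0.1766, 0.1927]
ee_rot: [-0.306, 0.232, -0.557, 0.736]
wrist_force: [0.4, 0.1, -0.1]
opening: 1.004
[-0.984 -0.266  2.104  0.819  1.164  0.027]
t 19.1 row [ 0.05  1.4  -1.3 ] [ 0.003 -0.004  0.003] rows>= 0.4
t 19.1 row [ 1.00e-02  1.34e+01 -1.27e+00] [ 0.003 -0.004  0.003] rows>= 2.7
```

View pics/s13.png

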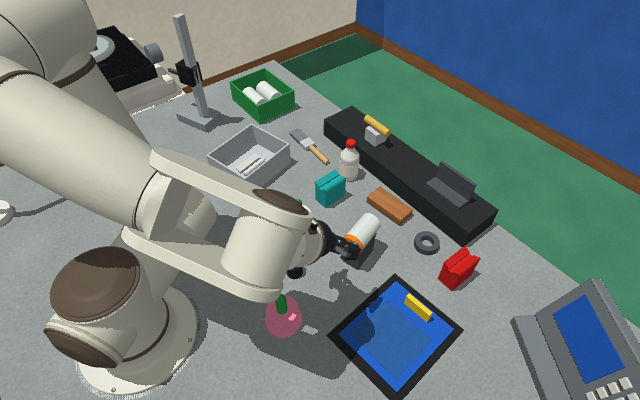

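View pics/w13.png

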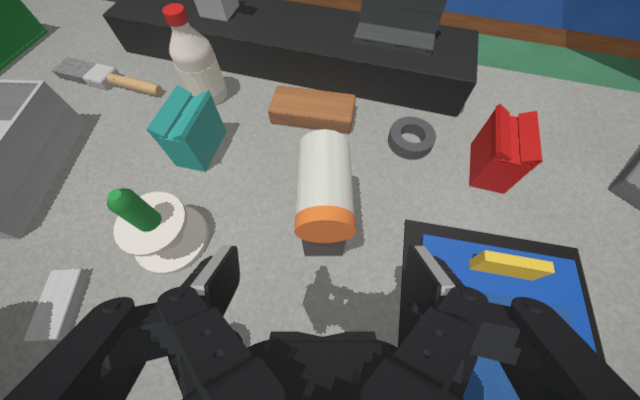

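The tilted approach is reachable and lines up: in the wrist view the cup is at (326,190) with its orange end nearest at (325,225). I'll move in and grip.

```bash
python3 -m pendant '[[0,1,-0.7,0,0,0,-1],[0,4,-1.25,0,0,0,-1],[0,8,-1.25,0,0,0,-1],[0,11,-1.25,0,0,0,-1],[0,13.4,-1.25,0,0,0,-1],[0,13.4,-1.25,0,0,0,-1],[0,13.4,-1.25,0,0,0,-1]]'
python3 - <<'E'
from h import *
s=bot.sense();print(s['qpos'].round(3),s['wrist_force']);rel([.5518,-.1535,.0887],tilt(-74,45))
c=cam('side');save(c,'s14');cv2.imwrite('pics/s14z.png',cv2.resize(c['frame'][150:290,270:450,::-1],None,fx=4,fy=4))
c=cam('wrist');save(c,'w14')
E
```

```text
time: 19.9
tool_pos: [0.5526, -0.1519, 0.0886]
ee_rot: [-0.306, 0.231, -0.556, 0.737]
wrist_force: [-0.1, -0.3, -0.7]
opening: 0.998
[-7.66e-01  1.00e-03  2.12e+00  9.70e-01  8.33e-01 -8.80e-02] [-0.06621116 -0.25828454 -0.69465625]
t 19.9 row [ 0.13 -0.09 -0.08] [ 0.002 -0.002  0.   ] rows>= 0.0
```

View pics/s14z.png

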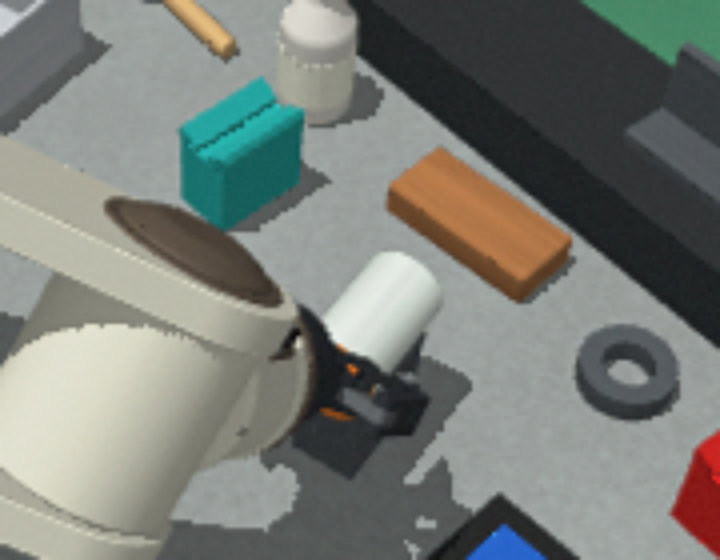

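View pics/w14.png

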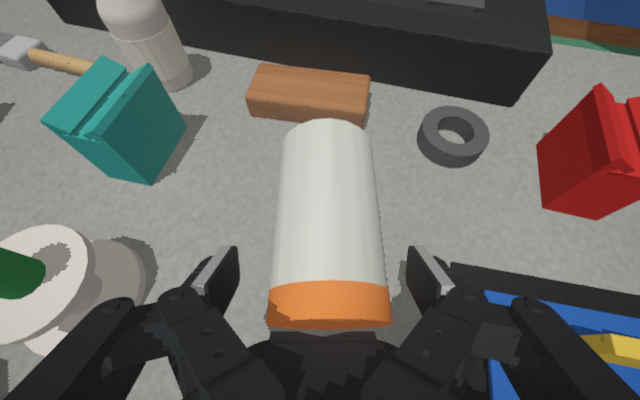

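```bash
python3 -m pendant '[[0.1,0,0,0,0,0,-1],[0.1,0,0,0,0,0,0],[0.1,0,0,0,0,0,1],[0.1,0,0,0,0,0,1],[0.1,0,0,0,0,0,1],[0.1,0,0,0,0,0,1],[0.1,0,0,0,0,0,1]]'
python3 - <<'E'
from h import *
s=bot.sense();print(s['tool_pos'],s['opening'],s['wrist_force']); c=cam('wrist');save(c,'w15')
R=Rn.from_quat(s['ee_rot']).as_matrix(); print('world up in tool',R.T@[0,0,1])
E
```

```text
time: 20.7
tool_pos: [0.5532, -0.1548, 0.0902]
ee_rot: [-0.305, 0.23, -0.558, 0.736]
wrist_force: [-2.4, -5.7, 6.3]
opening: 0.643
[ 0.55316394 -0.15477303  0.09019229] 0.642742896949008 [-2.39294951 -5.67109969  6.27750245]
world up in tool [ 0.00185409 -0.70678325  0.70742774]
```

View pics/w15.png

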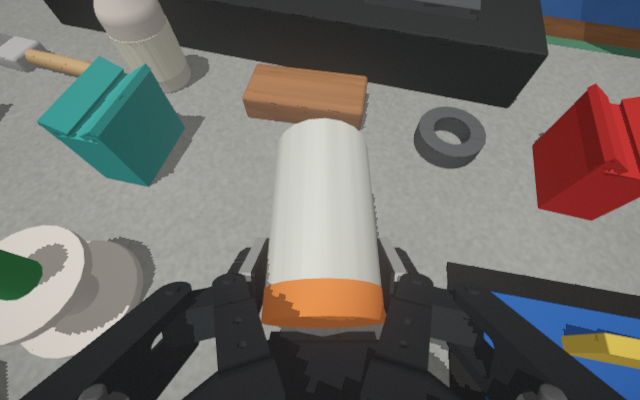

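The wrist view shows the cup gripped near its closed end, at about (323,270), and the opening is 55 mm. I'll lift it and turn it.

```bash
python3 - <<'E'
from h import *
s=bot.sense();R=Rn.from_quat(s['ee_rot']).as_matrix()
a=np.radians(16); C=np.array([.562,-.1505,.100]); ax=-np.array([np.cos(a),np.sin(a),0])
print('C in tool',R.T@(C-s['tool_pos']),'axis in tool',R.T@ax)
np.savez('/tmp/grasp.npz',c=R.T@(C-s['tool_pos']),ax=R.T@ax)
E
python3 -m pendant '[[0,-0.7,0.7,0,0,0,1],[0,-2,2,0,0,0,1],[0,-4.5,4.5,0,0,0,1],[0,-7.5,7.5,0,0,0,1],[0,-10.5,10.5,-0.1,0,0,1],[0,-13,13,-0.22,0,0,1],[0,-15,15,-0.34,0,0,1],[0,-15,15,-0.46,0,0,1],[0,-15,15,-0.58,0,0,1],[0,-15,15,-0.7,0,0,1],[0,-15,15,-0.785,0,0,1],[0,-15,15,-0.785,0,0,1]]'
python3 - <<'E'
from h import *
s=bot.sense();print(s['qpos'].round(3)); c=cam('side');save(c,'s16')
E
```

```text
C in tool [-1.71492590e-03 -9.89386107e-05  1.37867308e-02] axis in tool [ 0.00469394 -0.70742019 -0.70677765]
time: 21.95
tool_pos: [0.5536, -0.1532, 0.3008]
ee_rot: [0.565, -0.427, 0.425, -0.563]
wrist_force: [0.4, -0.5, -2.5]
opening: 0.642
[-0.403  0.139  1.313 -0.002  1.694  0.891]
```

View pics/s16.png

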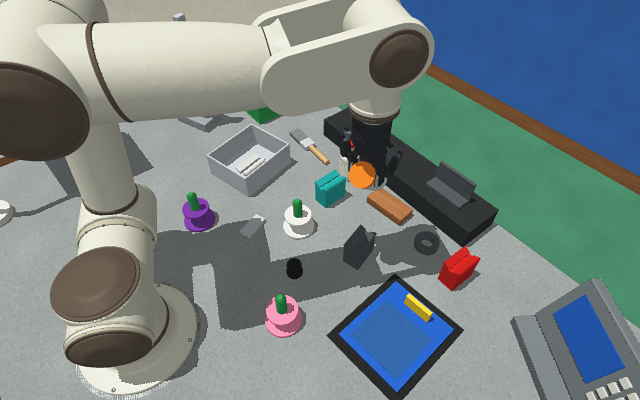

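```bash
python3 - <<'E'
from h import *
from scipy.optimize import least_squares
def fit(P,r):
    f=lambda p: np.hypot(P[:,0]-p[0],P[:,1]-p[1])-r
    return least_squares(f,[.49,.03],loss='soft_l1',f_scale=.003).x
for n in ['side','top','top0']:
    c=cam(n) if n!='top0' else dict(np.load('/tmp/top0.npz'))
    W=pts(c);hsv=cv2.cvtColor(c['frame'],cv2.COLOR_RGB2HSV).astype(int)
    near=(abs(W[...,0]-.49)<.06)&(abs(W[...,1]-.03)<.06)
    m=near&(hsv[...,0]>45)&(hsv[...,0]<80)&(hsv[...,1]>100)
    P=W[m]; side=P[(P[:,2]>.062)&(P[:,2]<.110)]; print(n,len(P),len(side),'peg fit',fit(side,.013) if len(side)>10 else None)
    k=W[near&(W[...,2]>.052)&(W[...,2]<.064)&(hsv[...,1]<60)]
    if len(k)>20: print(len(k),'collar enclosing',cv2.minEnclosingCircle((k[:,:2]*1000).astype(np.float32)), np.percentile(k[:,0],[1,99]).mean(),np.percentile(k[:,1],[1,99]).mean())
g=np.load('/tmp/grasp.npz')
for psi in (-74,-50,-30):
    R=tilt(psi,-45); C=np.array([.490,.030,.30]); print(psi,'axis',R@g['ax'],'tcp',C-R@g['c']); rel(C-R@g['c'],R)
E
```

```text
side 144 103 peg fit [0.49184993 0.03034158]
358 collar enclosing ((490.8822021484375, 29.0841121673584), 39.13787841796875) 0.49098979829026684 0.028662831920345667
top 45 10 peg fit None
387 collar enclosing ((489.9076232910156, 30.174875259399414), 37.8056755065918) 0.4896737554001055 0.03193350574574335
top0 44 12 peg fit [0.49099031 0.032845  ]
381 collar enclosing ((490.044677734375, 30.277799606323242), 37.7850227355957) 0.4897112376551438 0.030642497335930843
-74 axis [ 0.00173057 -0.00438687  0.99998888] tcp [0.4810344  0.02564512 0.30967873]
t 22.1 row [-19.21  -0.83  -2.  ] [-0.787 -0.004 -0.002] rows>= 5.2
-50 axis [ 0.00336525 -0.00330372  0.99998888] tcp [0.48358081 0.02237498 0.30967873]
t 22.1 row [-18.83  -0.83  -1.85] [-0.775 -0.401 -0.166] rows>= 5.9
-30 axis [ 0.00429224 -0.0019535   0.99998888] tcp [0.48657584 0.02063934 0.30967873]
t 22.1 row [-18.58  -0.83  -1.61] [-0.747 -0.731 -0.302] rows>= 7.3
```

```bash
python3 -m pendant '[[-2,0,0,-0.1,-0.05,-0.02,1],[-5,-0.5,-0.5,-0.2,-0.1,-0.04,1],[-8,-0.8,-1,-0.3,-0.15,-0.06,1],[-11,-0.8,-1.2,-0.4,-0.2,-0.08,1],[-14,-0.8,-1.5,-0.5,-0.25,-0.1,1],[-16.5,-0.8,-1.8,-0.6,-0.3,-0.13,1],[-18.8,-0.8,-1.8,-0.7,-0.36,-0.15,1],[-18.8,-0.8,-1.8,-0.775,-0.4,-0.166,1],[-18.8,-0.8,-1.8,-0.775,-0.4,-0.166,1],[-18.8,-0.8,-1.8,-0.775,-0.4,-0.166,1]]'
python3 - <<'E'
from h import *
s=bot.sense();print(s['qpos'].round(3))
g=np.load('/tmp/grasp.npz');R=tilt(-50,-45); C=np.array([.4907,.030,.30]);rel(C-R@g['c'],R)
c=cam('side');save(c,'s17');W=pts(c);np.savez('/tmp/s17.npz',**c)
c=cam('wrist');save(c,'w17')
c=cam('top');save(c,'t17')
E
```

```text
time: 23.1
tool_pos: [0.4842, 0.0217, 0.3095]
ee_rot: [0.837, -0.391, 0.163, -0.347]
wrist_force: [0.3, 0.2, -1.2]
opening: 0.644
[ 0.136  0.376  1.187 -0.49   2.218  0.842]
t 23.1 row [-0.05 -0.05  0.02] [-0.002 -0.002 -0.001] rows>= 0.0
```

View pics/s17.png

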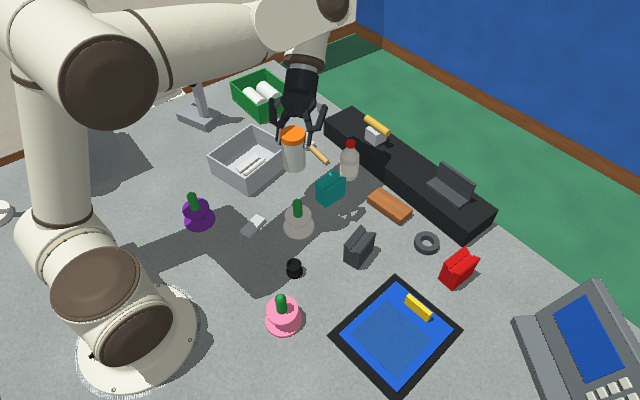

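View pics/w17.png

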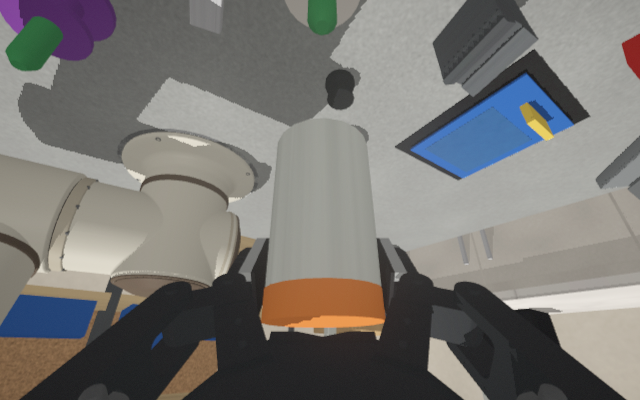

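The side view shows the cup held upright, mouth down, at about (293,150), above the white stand at (297,215). I'll measure the cup's axis against the peg.

```bash
cat > cyl.py <<'E'
from h import *
from scipy.optimize import least_squares
def cyl(c,z0,z1,C=(.49,.03)):
    W=pts(c); hsv=cv2.cvtColor(c['frame'],cv2.COLOR_RGB2HSV).astype(int)
    m=(abs(W[...,0]-C[0])<.06)&(abs(W[...,1]-C[1])<.06)&(W[...,2]>z0)&(W[...,2]<z1)&(hsv[...,2]>85)&((hsv[...,1]<60)|(hsv[...,0]<20))
    P=W[m]; zm=P[:,2].mean()
    f=lambda p: np.hypot(P[:,0]-p[0]-p[2]*(P[:,2]-zm),P[:,1]-p[1]-p[3]*(P[:,2]-zm))-.028
    r=least_squares(f,[*C,0,0],loss='soft_l1',f_scale=.003); print(len(P),'axis at z',zm.round(3),r.x.round(4),'rms',np.sqrt(np.mean(r.fun**2)).round(4),'z range',np.percentile(P[:,2],[1,99]).round(4))
E
python3 - <<'E'
from cyl import *
cyl(dict(np.load('/tmp/s17.npz')),.24,.335)
cyl(cam('side'),.255,.345)
g=np.load('/tmp/grasp.npz');R=tilt(-50,-45); C=np.array([.4907,.030,.118+.05]);rel(C-R@g['c'],R)
E
```

```text
682 axis at z 0.295 [ 4.914e-01  2.980e-02  2.000e-04 -1.740e-02] rms 0.0019 z range [0.2483 0.3348]
752 axis at z 0.305 [ 0.4916  0.0292  0.0073 -0.0126] rms 0.0025 z range [0.2563 0.3443]
t 23.3 row [-0.09  9.33  9.41] [-0.001 -0.002 -0.001] rows>= 2.7
```

```bash
python3 -m pendant '[[0,2,2,0,0,0,1],[0,4.5,4.5,0,0,0,1],[0,7,7,0,0,0,1],[0,8.5,8.5,0,0,0,1],[0,9,9,0,0,0,1],[0,9,9,0,0,0,1],[0,9.6,9.6,0,0,0,1],[0,10,10,0,0,0,1],[0,10.5,10.5,0,0,0,1],[0,10.5,10.5,0,0,0,1]]'
python3 - <<'E'
from cyl import *
s=bot.sense();print(s['qpos'].round(3)); c=cam('side');save(c,'s18');cv2.imwrite('pics/s18z.png',cv2.resize(c['frame'][100:260,210:400,::-1],None,fx=4,fy=3.7))
cyl(c,.12,.21)
g=np.load('/tmp/grasp.npz');R=tilt(-50,-45); C=np.array([.4907,.030,.108]);rel(C-R@g['c'],R)
E
```

```text
time: 24.3
tool_pos: [0.484, 0.022, 0.1602]
ee_rot: [0.838, -0.391, 0.161, -0.346]
wrist_force: [-0.4, 0.8, -2.0]
opening: 0.647
[ 0.138  0.463  1.376 -0.422  1.974  0.98 ]
764 axis at z 0.176 [ 0.4916  0.0298  0.0197 -0.0164] rms 0.0073 z range [0.1211 0.2006]
t 24.35 row [-0.01  3.01  3.07] [ 0.002  0.    -0.   ] rows>= 0.9
```

View pics/s18z.png

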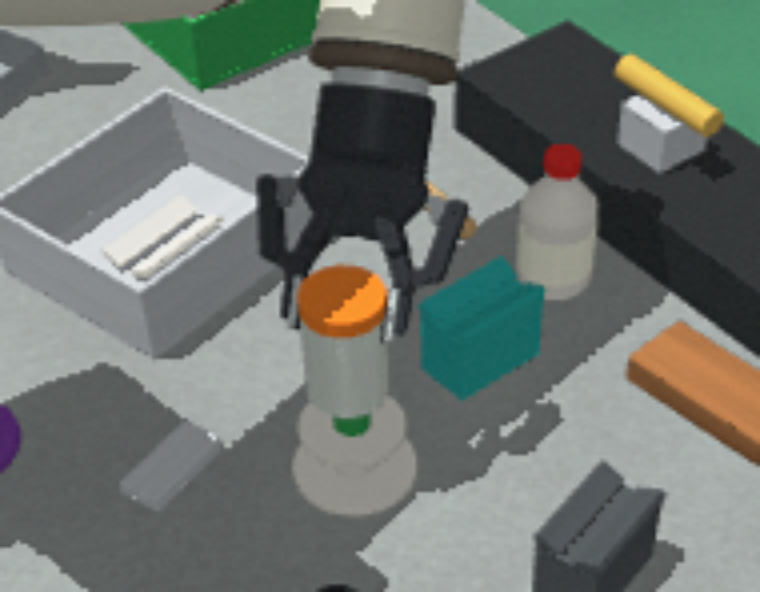

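The cup is over the peg, with the green still showing below the rim. I'll lower it the rest of the way.

```bash
python3 -m pendant '[[0,0.7,0.7,0,0,0,1],[0,1.4,1.4,0,0,0,1],[0,2.1,2.1,0,0,0,1],[0,2.5,2.5,0,0,0,1],[0,2.8,2.8,0,0,0,1],[0,2.95,2.95,0,0,0,1],[0,2.95,2.95,0,0,0,1]]'
python3 -c "
from cyl import *
s=bot.sense();print(s['tool_pos'],s['wrist_force']);c=cam('side');save(c,'s19');cv2.imwrite('pics/s19z.png',cv2.resize(c['frame'][100:260,210:400,::-1],None,fx=4,fy=3.7));cyl(c,.08,.155)"
```

```text
time: 25.05
tool_pos: [0.484, 0.022, 0.1204]
ee_rot: [0.838, -0.391, 0.162, -0.346]
wrist_force: [-4.5, 1.3, 12.1]
opening: 0.647
[0.48399362 0.02200978 0.12043873] [-4.49801767  1.26242395 12.07161587]
432 axis at z 0.122 [ 0.4911  0.0301  0.0082 -0.0057] rms 0.003 z range [0.0814 0.1546]
```

View pics/s19z.png

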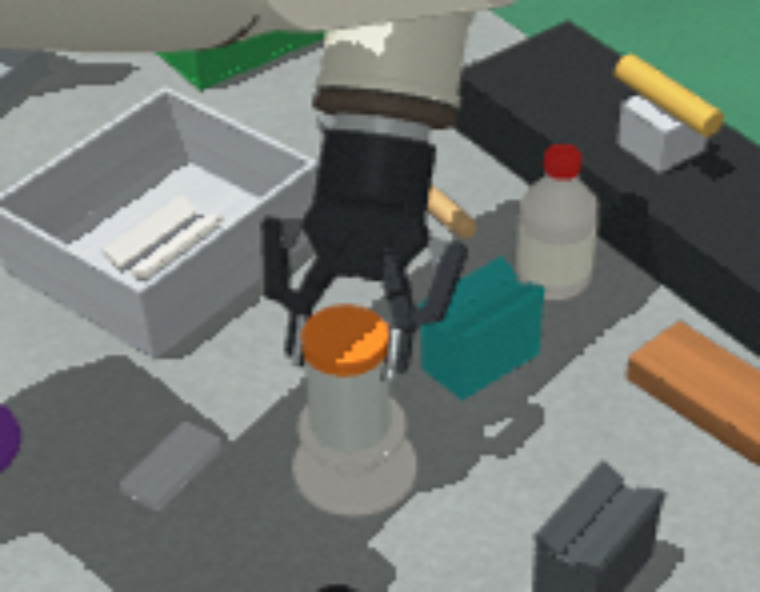

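```bash
python3 -m pendant '[[0,0.1,0.1,0,0,0,1],[0,0.15,0.15,0,0,0,1],[0,0.15,0.15,0,0,0,1]]'
python3 -c "
from cyl import *
c=cam('side');W=pts(c);hsv=cv2.cvtColor(c['frame'],cv2.COLOR_RGB2HSV).astype(int)
m=(abs(W[...,0]-.491)<.02)&(abs(W[...,1]-.03)<.02)&(W[...,2]>.12)&(hsv[...,1]>140)&(hsv[...,0]<25)
P=W[m];print(len(P),'top z',np.median(P[:,2])); A=np.c_[P[:,:2]-[.491,.03],np.ones(len(P))];print(np.linalg.lstsq(A,P[:,2],rcond=None)[0])"
```

```text
time: 25.4
tool_pos: [0.4839, 0.0221, 0.1202]
ee_rot: [0.838, -0.391, 0.162, -0.345]
wrist_force: [-6.5, 6.5, 35.1]
opening: 0.644
176 top z 0.15814135391645878
[0.02607726 0.00848704 0.15808546]
```

The cup's top face is at 158.1 mm, where 158 is expected, so it is fully seated. I'll ease off, release and back away.

```bash
python3 -m pendant '[[0,-0.12,-0.12,0,0,0,1],[0,-0.15,-0.15,0,0,0,0.3],[0,-0.15,-0.15,0,0,0,0],[0,-0.15,-0.15,0,0,0,-1],[0,-0.15,-0.15,0,0,0,-1],[0,-0.15,-0.15,0,0,0,-1],[0,-2,-0.15,0,0,0,-1],[0,-5,-0.15,0,0,0,-1],[0,-9,-0.15,0,0,0,-1],[0,-14,-0.15,0,0,0,-1],[0,-18,-0.15,0,0,0,-1],[0,-18,-0.15,0,0,0,-1]]'
python3 - <<'E'
from cyl import *
c=cam('side');save(c,'s20');cyl(c,.08,.155)
c=cam('top');save(c,'t20');W=pts(c);hsv=cv2.cvtColor(c['frame'],cv2.COLOR_RGB2HSV).astype(int)
m=(hsv[...,0]>95)&(hsv[...,0]<125)&(hsv[...,1]>100)&(abs(W[...,0]-.485)<.13)&(abs(W[...,1]+.37)<.12)&(W[...,2]<.04)
P=W[m];print('lid',cv2.minAreaRect((P[:,:2]*1000).astype(np.float32)),np.median(P[:,2]))
v,u=np.mgrid[0:400,0:640]
for n,b in dict(bottle=(282,310,102,135),gauge=(280,305,220,250),loupe=(348,366,223,241),brush=(205,275,118,140),case=(330,380,108,138),ring=(392,418,114,138)).items():
    a,d,e,f=b; P=W[(u>a)&(u<d)&(v>e)&(v<f)&(W[...,2]>.008)]; r=cv2.minAreaRect((P[:,:2]*1000).astype(np.float32)); print(n,np.round(r[0],1),np.round(r[1],1))
E
```

```text
time: 26.65
tool_pos: [0.5832, 0.1051, 0.2481]
ee_rot: [0.837, -0.389, 0.163, -0.348]
wrist_force: [0.6, -1.3, -0.0]
opening: 0.997
379 axis at z 0.119 [ 0.4914  0.0308 -0.0049  0.0015] rms 0.002 z range [0.0809 0.1549]
lid ((484.88616943359375, -374.40118408203125), (215.67662048339844, 187.66712951660156), 4.7120680809021) 0.013214707111573265
bottle [715.9 105. ] [ 84.9 177.1]
gauge [370.7  98.5] [118.  39.]
loupe [391.7 -86.3] [38.6 40.6]
brush [585.9 173. ] [ 79.1 144.5]
case [733.7 -80.6] [ 81.2 130.7]
ring [ 729.2 -238.4] [66.6 68.1]
```

View pics/s20.png

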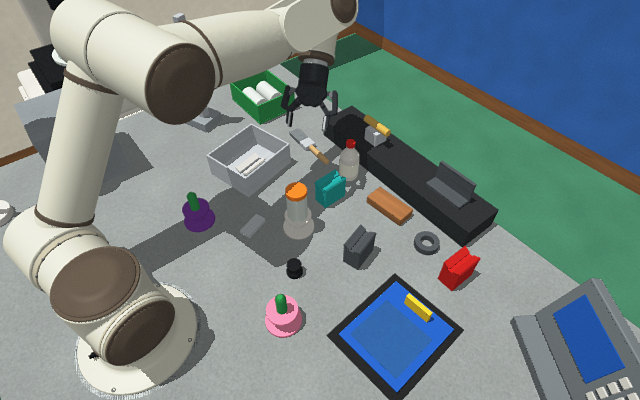

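View pics/t20.png

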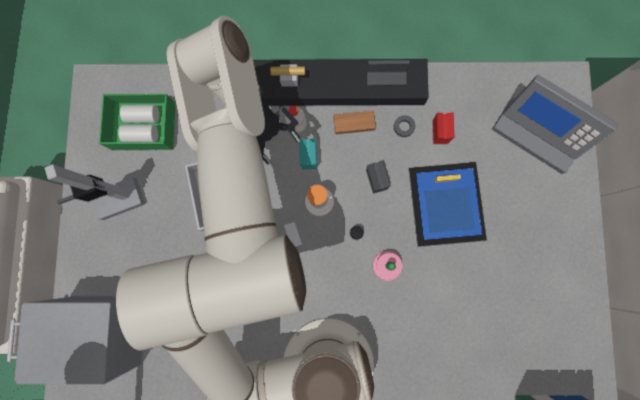

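The side view shows the cup on the white stand at about (297,205), the lid flat on the pad, the bystanders where they were, and the gripper clear of everything. I'll hand the job in.

```bash
python3 -m pendant '[[0,0,0,0,0,0,-1],[0,0,0,0,0,0,-1]]'; python3 -c "
from bench import bot
print(bot.close_job())"
```

```text
time: 26.95
tool_pos: [0.5804, 0.1027, 0.2445]
ee_rot: [0.838, -0.391, 0.161, -0.346]
wrist_force: [0.5, 0.4, -0.1]
opening: 0.994
the job is handed in; nothing more can be done
None
```

I completed all four steps and handed the job in at about 27 s; no verdict is reported, so what follows rests on my own measurements.

- **Lid tipped:** it leaned at 22.9° with its back edge on the rim, at about 79 mm.
- **Lid on the pad:** it was set down flat while still held and lies within about 5 mm of the pad's middle.
- **Cup in the V-block:** it was laid along the groove and let go, about 3 mm from the seat.
- **Cup on the peg:** I took it again near its closed end with the tool tilted 45°, turned it mouth down and lowered it over the peg. Its top face was at 158.1 mm (158 expected) before I let go.

**Last checks:** after release the cup's axis was within 1 mm of the peg's and about 0.005 rad from upright. The gripper was open and clear of everything.

**Checks that disagreed or fell short:**
- The arm hid part of the last top picture, so the final position numbers for the bottle, gauge block, brush and case are not usable. The side picture shows them in place, and the ring gauge and loupe measured within about 2 mm of their starting positions.
- The wrist and top cameras differed by about 3 mm sideways on the V-block and the cup.
- The last push onto the collar briefly read 35 N at the wrist, against the 120 N limit.

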